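# Lock the spindle of a bench turntable

### The job

Lock the spindle: push the upright peg round with a fingertip until the slot of the disc lines up with the locking bar, then push on the plate at the bar's tail so that the bar goes through the slot and into the keeper on the far side, fully home. Only push, and gently: pinch nothing, never lift the bar, and leave the vials, the dish and the other things where they are.

Things in the scene. Friction and masses are not known exactly. Their poses are not given: they have to be found in the camera images.
- lock_base: Fixed grey and aluminium base plate of the spindle lock, 258 x 84 mm, 12 mm high. Origin: on the worktop, under the disc's axis. Its x axis is the direction in which the bar is pushed, z up. Along x, from -195 to -42 mm, runs a flat deck 50 mm wide, 22 mm high, on which the bar lies.
- disc_axis (a point): Point on the disc's vertical axis at the height of the disc's top, 38 mm above the worktop; axes as the base. The steel disc has a radius of 38 mm, with a straight slot 18 mm wide and 16 mm deep across its whole diameter between two half-moon cheeks (top 38 mm high). A stiff bearing holds it where it is left; about 2 N at the peg turns it.
- lock_disc (a joint): Turn of the disc in rad, counter-clockwise from above positive. At 0 and at pi (3.14) the slot lies along the bar; the disc is symmetric, either will do. At value q the peg stands in direction q + 90 degrees, counted from the base's x axis. Stops at -1.2 and 4.34.
- peg (a point): The upright round steel peg on the disc, 10 mm thick, 24 mm from the disc's axis, square to the slot; it reaches from 38 to 72 mm above the worktop (foot collar 16 mm wide, 3 mm high). This point is on its centre line, 55 mm above the worktop.
- lock_bar: Loose steel locking bar, 0.15 to 0.31 kg, 12 x 12 mm and 144 mm long with a round nose, lying on the deck in its guide; x axis along the bar towards the nose, as the base's x. Origin: half-way along, on its underside, 22 mm above the worktop.
- bar_nose (a point): Middle of the bar's round nose, at its very end. It starts about 44 to 50 mm before the disc's axis; fully home it stands 52 mm past it, inside the keeper.
- push_plate (a point): Middle of the rear face of the upright plate at the bar's tail, 42 mm above the worktop. The plate is 8 mm thick, 44 mm wide and reaches from 22.5 to 62.5 mm above the worktop. Behind it is free space. When the bar is home, the plate's front face rests against the guide, and this point is 92 mm before the disc's axis.
- keeper (a point): Mouth of the keeper's tunnel on the side towards the disc, 28 mm above the worktop. The keeper is a bridge from 42 to 60 mm past the disc's axis, 41 mm wide, 46 mm high with its screw heads; its tunnel is 17 mm wide.
- vial_a: Small amber vial, 23 mm wide, 48 mm high, standing beside the disc, 66 to 90 mm from its axis, on the robot's side or beyond it; leave alone. Origin under it.
- vial_b: Small amber vial, 23 mm wide, 48 mm high, standing beside the disc, 66 to 90 mm from its axis, on the robot's side or beyond it; leave alone. Origin under it.
- petri: Flat round dish, 58 mm wide, 14 mm high, beyond the keeper; leave alone. Origin under it.
- marker: Marker pen, 134 mm long, lying to the left; leave alone. Origin under its middle.
- forceps_1: Steel forceps, 122 mm long, lying to the right; leave alone. Origin under its middle.
- timer: White timer, 66 x 72 mm, 22 mm high, to the left; leave alone. Origin under its middle.
- guide (a point): Middle of the top of the bar's guide, a bridge on the deck from 84 to 44 mm before the disc's axis, 42 mm wide, 46 mm high with its screw heads, with a 14 mm wide tunnel for the bar.

How it is judged:
By the outcome, as a careful person would: the job done as asked, in the order asked, and still so for the second after the job is handed in, with the robot touching nothing.
It also fails if it takes over 58 s, if anything falls off the work surface, if the arm or the gripper's body presses on something with over 40 N, if the wrist force passes 120 N, or if a joint passes its speed limit or range.

### The arm

A 6-joint arm with a two-finger parallel gripper is mounted at the origin on a cart in front of the work surface, level with it; the furniture and walls round the work are solid. World frame = base frame: x ahead of the robot, y to its left, z up, the work surface at z = 0. Lengths are in mm, angles in rad, forces in N, time in s.
With the tool pointing down it reaches from about 300 to 775 mm from the base axis. Payload 14.6 kg.
Tool frame: the origin (TCP) lies at the very end of the fingers, on their centre line; the grasp point (between the pads) lies 19 mm behind it; y points along the fingers, z is the direction in which the jaws open and shut, and the axes are right-handed (so a half turn about y gives the same grasp; the last joint's range is limited). The gripper opens to 94 mm and grips with 3 to 60 N. Pads are 16 mm wide; open, the fingers measure 119 mm over their backs; the gripper's body (75 mm by 177 mm) begins 78 mm behind the grasp point.
Start: joints at [1.051, 0.3, 1.521, -0, 1.321, -0.067], TCP at [240.613, 494.565, 205.446] pointing down, gripper open.
Joint ranges: [-3.03, 3.03], [-0.79, 2.21], [0.23, 2.52], [-1.04, 4.18], [0, 3.07], [-2.55, 2.55]. Speed limits (rad/s): [2.22, 2.22, 2.57, 3.14, 3.14, 3.14].

### API

Orientations are given as [roll, pitch, yaw] about the fixed x, y, z axes, in that order (R = Rz(yaw) Ry(pitch) Rx(roll)).
In Python, from cell import monitor, optics, manip gives the robot as it stands.
- The arm moves only by the shell command python3 -m creep 'ROWS' [FORCE]. ROWS is JSON, a list of rows, each an object of numbers: "tx", "ty", "tz": the shift along the tool's x, y, z scaled (see below); "turn": the turn about the tool's y scaled (see below); "fingers": the finger opening in mm, from 0 to 94. In form: [{"tx": .., "ty": .., "tz": .., "turn": .., "fingers": ..}, ...]. A call has 1 to 20 rows; each row is the pose to reach, as a shift and turn from the pose measured when the call began, along the tool's axes at that moment, turning the shorter way round; what a row does not reach only later rows make up. The controller multiplies each number of a shift by 200 mm and each number of a turn by pi rad. A row lasts 1/10 s, in which the tool goes at most 50 mm and 8.59 degrees, less where a joint would pass 70% of its speed; a pose out of reach is approached as far as the arm can. A call with a number of a shift or a turn outside -1 to 1 is refused whole. A call with a gripper value outside its range is refused whole. The fingers move at their own pace and stop on an object; FORCE is the grip in N (left out, the last holds). Time passes only in rows, so rows that repeat a pose let the fingers close. It gives the time, the measured TCP pose, the force and the opening at its end, in the units of the state.
- monitor.read_state(): the state, without advancing time (a new reading comes with each control period).
- optics.camera(name): name is "scene" or "side" or "wrist"; returns a dict with "frame" (400x640x3 uint8, red, green, blue), "range_z" (400x640 float32, mm along the optical axis (not along the pixel's ray), 0 where there is no reading), "fx", "fy", "cx", "cy" (pixels), "R" (3x3) and "t" (3): a world point X has camera coordinates R X + t; the wrist camera has in their place "mount" (4x4, takes a point from camera to tool coordinates, whose origin is the TCP and whose axes are the tool frame's). Camera axes: x right, y down, z forward; pixel columns grow to the right and rows downward; lengths in mm; the calibration is good to about 2 mm. A picture is of the moment at which its call begins: read the wrist's pose just before it.
- manip.sign_off(): hands the job in, once; it reports no verdict.
The state is a dict: "clock": time; "joints": joint angles; "qd": joint speeds; "effort": joint torques, N m; "eef_pos": TCP position; "eef_rot": TCP orientation; "wrist_force": force on the tool from outside, world axes, zero at the start; "moment": the same for the moment, N m; "finger_gap": finger opening in mm.
Only numpy, scipy, OpenCV 4.12 (cv2) and the standard library are available. Lean on these libraries where they do the work, as an engineer would, in place of code of your own. Each camera call takes 0.05 s, during which the arm holds its last target.

## Working session

There is one attempt and no reset: what is moved stays moved. The work goes in short steps, Python scripts to look and compute and a shell command to move; the robot and the scene stay as the last step left them, time stands still between calls to the robot, and variables do not carry over. Pictures are saved under pics/ and viewed, and the job is handed in when it is done.

```bash
ls; mkdir -p pics; python3 - <<'E'
from cell import monitor, optics
import cv2,numpy as np
s=monitor.read_state(); print({k:np.round(v,3).tolist() for k,v in s.items()})
for n in("scene","side","wrist"):
    c=optics.camera(n); cv2.imwrite(f"pics/{n}0.png",c["frame"][:,:,::-1]); np.savez(f"/tmp/{n}0.npz",**c)
    print(n,c["fx"],c["cx"],c["cy"],c.get("t"))
E
```

```text
pics
{'clock': 0.0, 'joints': [1.051, 0.3, 1.522, 0.0, 1.321, -0.067], 'qd': [0.002, 0.0, 0.001, -0.0, -0.001, 0.001], 'effort': [-0.001, -53.181, -35.274, 0.071, 0.024, -0.0], 'eef_pos': [240.461, 494.34, 204.876], 'eef_rot': [-1.572, 0.0, -0.453], 'wrist_force': [-0.103, 0.794, 0.035], 'moment': [0.009, -0.052, 0.011], 'finger_gap': 94.348}
scene 494.4449724033242 315.63818035354626 204.4677830312578 [-243.55738567  271.96818615  932.02325056]
side 511.7290306806172 320.42309239584716 197.673199322706 [-293.95687795  294.13239269 1129.58909141]
wrist 310.2004142789916 322.5147628326868 201.09547186488953 None
```

View pics/scene0.png

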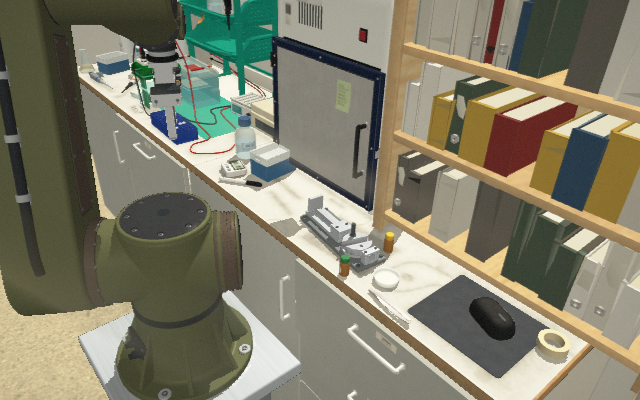

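View pics/side0.png

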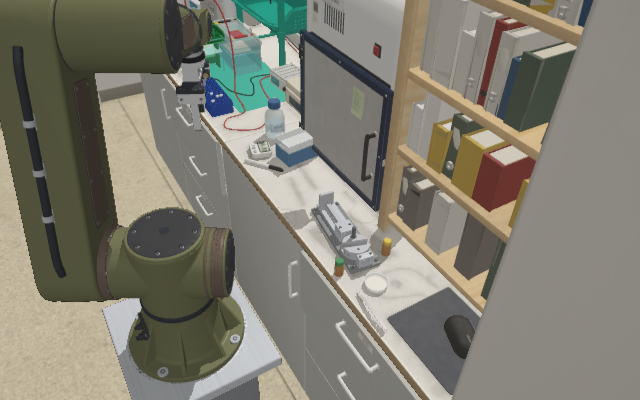

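View pics/wrist0.png

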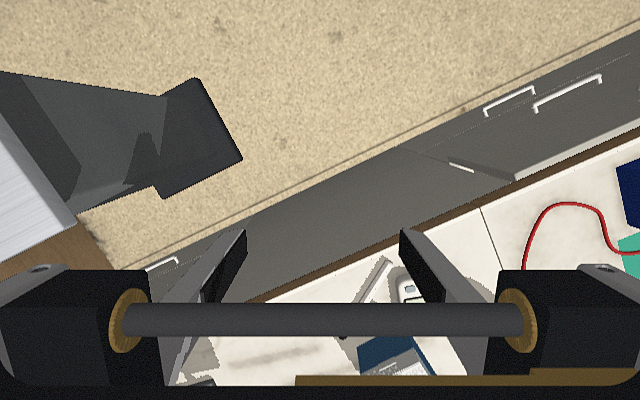

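The scene view shows the lock around (345,238): plate at about (315,205), keeper near (370,250), and the vials at (345,265) and (389,242). I'll enlarge it.

```bash
cat > h.py <<'E'
import numpy as np
def load(n): return dict(np.load(f"/tmp/{n}.npz"))
def px(c,u,v,z=None,d=None):
    """world point of pixel; z: intersect with plane z, else depth"""
    R,t=c["R"],c["t"]; r=np.array([(u-c["cx"])/c["fx"],(v-c["cy"])/c["fy"],1.])
    o=-R.T@t; w=R.T@r
    s=(z-o[2])/w[2] if z is not None else float(d if d is not None else c["range_z"][int(round(v)),int(round(u))])
    return o+s*w
def proj(c,X):
    p=c["R"]@np.asarray(X,float)+c["t"]; return c["fx"]*p[0]/p[2]+c["cx"],c["fy"]*p[1]/p[2]+c["cy"]
E
python3 - <<'E'
import cv2,numpy as np
from h import *
for n,x0,y0 in(("scene",290,185),("side",295,180)):
    c=load(n+"0"); f=c["frame"][y0:y0+100,x0:x0+120,::-1]
    cv2.imwrite(f"pics/{n}0z.png",cv2.resize(f,(780,650)[:2] if 0 else (720,600),interpolation=cv2.INTER_CUBIC))
E
```

```text
(no output)
```

View pics/scene0z.png

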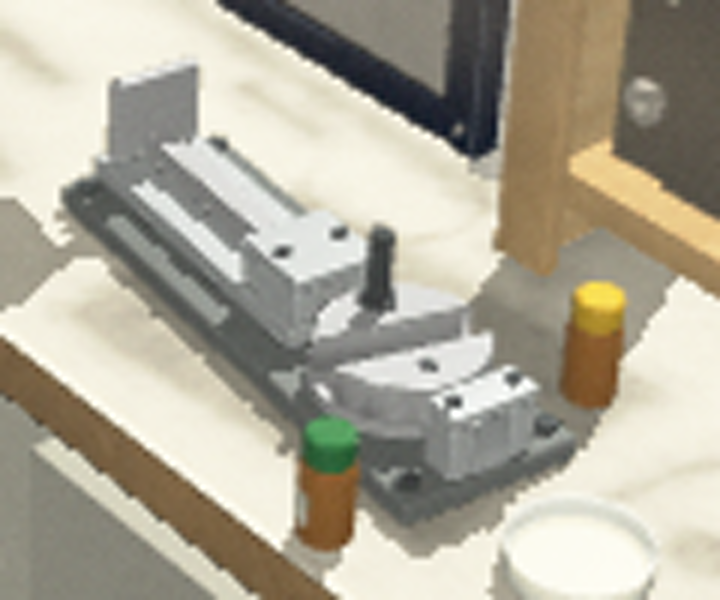

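View pics/side0z.png

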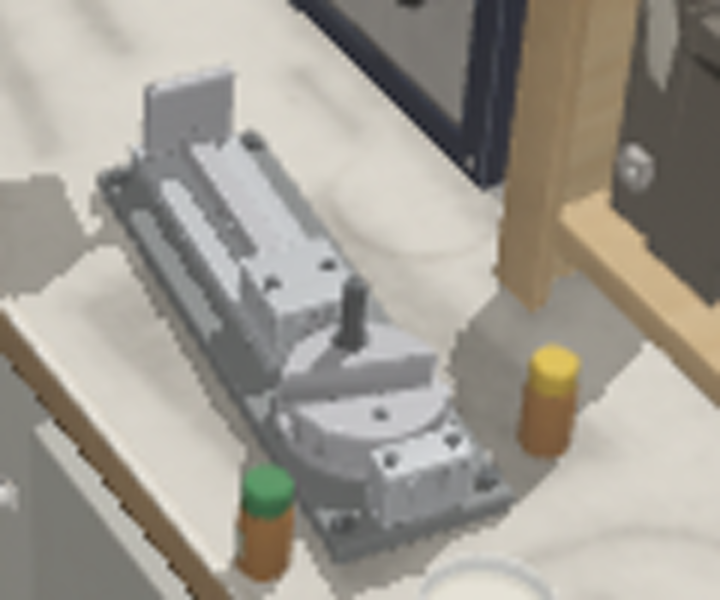

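```bash
python3 - <<'E'
from h import *
S={"scene":dict(o=(290,185),g=[(283,250),(340,232)],k=[(452,401),(513,378)],peg=(382,230),sc=(429,366),c=[(65,195),(408,522),(575,440)],va=(331,432),vb=(600,298),pl=[(110,82),(197,66)]),
"side":dict(o=(295,180),g=[(272,284),(328,265)],k=[(391,459),(453,440)],peg=(355,283),sc=(380,414),c=[(100,188),(340,558),(510,500)],va=(268,482),vb=(556,362),pl=[(148,86),(233,70)])}
for n,s in S.items():
    c=load(n+"0"); o=s["o"]
    P=lambda p,z: px(c,o[0]+p[0]/6-.4,o[1]+p[1]/6-.4,z=z)[:2]
    g=[P(p,45) for p in s["g"]];k=[P(p,45) for p in s["k"]]
    G=sum(g)/2;K=sum(k)/2;d=(K-G);L=np.hypot(*d);yaw=np.arctan2(d[1],d[0])
    ax=G+d*64/115; peg=P(s["peg"],72)
    v=peg-ax; sc=P(s["sc"],38)-ax
    print(n,"G",G,"K",K,"L",L,"yaw",yaw,np.degrees(yaw),"axis",ax,"peg",peg,"r",np.hypot(*v),"q",np.arctan2(v[1],v[0])-np.pi/2-yaw,"screw",np.hypot(*sc),np.arctan2(sc[1],sc[0])-yaw-np.pi/2)
    for a,b in((g,"g"),(k,"k")): e=a[1]-a[0];print(b,np.hypot(*e),np.arctan2(e[1],e[0])-np.pi/2)
    print("corners",[P(p,12).round(1).tolist() for p in s["c"]],"vials",P(s["va"],48),P(s["vb"],48),"plate",[P(p,62.5).round(1).tolist() for p in s["pl"]])
E
```

```text
scene G [462.70534107  79.85035985] K [447.21589178 -34.61387429] L 115.50750597347849 yaw -1.7053005932110192 -97.70652679214705 axis [454.08512581  16.1485252 ] peg [462.42253581  39.92839524] r 25.199099678328277 q 1.3680843284845916 screw 21.723328754243514 -1.7065581176665092
g 27.558002391228527 -1.7408625987794608
k 28.889223006232896 -1.7130315569784513
corners [[434.7, 207.5], [399.7, -46.4], [485.5, -50.7]] vials [381.27293837 -20.98723246] [523.38721008 -23.50839577] plate [[457.4, 205.3], [495.8, 192.5]]
side G [461.12742472  77.26716955] K [447.39464031 -36.0411296 ] L 114.137461083587 yaw -1.6914064715377517 -96.91045226022757 axis [453.48483166  14.20863785] peg [461.35345623  37.61900689] r 24.697381056786362 q 1.3671526527557067 screw 20.076511246422136 -1.7243099433618918
g 28.002772740904906 -1.6345778834690317
k 28.575850466121327 -1.700980532929374
corners [[432.9, 202.0], [403.5, -45.1], [483.2, -53.3]] vials [380.90788881 -22.4790219 ] [523.97700584 -24.21544942] plate [[458.3, 203.0], [498.6, 193.9]]
```

```bash
python3 - <<'E'
from h import *
H={}
for n in("scene0","side0"):
    c=load(n);d=c["range_z"];v,u=np.mgrid[0:400,0:640]
    ok=d>0;r=np.stack([(u-c["cx"])/c["fx"],(v-c["cy"])/c["fy"],np.ones_like(d)],-1)[ok]*d[ok][:,None]
    X=(r-c["t"])@c["R"]
    for x,y,z in X:
        if 250<=x<700 and -200<=y<550:
            k=(int((x-250)//30),int((y+200)//30)); H[k]=max(H.get(k,-999),z)
print("x:",[250+30*i for i in range(15)])
for j in range(24,-1,-1): print(-200+30*j,[int(H.get((i,j),-1)) for i in range(15)])
E
```

```text
x: [250, 280, 310, 340, 370, 400, 430, 460, 490, 520, 550, 580, 610, 640, 670]
520 [344, 347, -1, 4, 22, 26, 26, 27, 3, -1, 353, -1, -1, -1, -1]
490 [414, 321, -1, 4, 18, 24, 25, 79, 80, 80, 397, 491, -1, -1, -1]
460 [518, 517, -1, 5, 12, 16, 5, 81, 81, 81, 396, 495, -1, -1, -1]
430 [523, 518, -1, 5, 5, 15, 18, 81, 81, 81, 396, 499, -1, -1, -1]
400 [530, -1, -1, 4, 6, 6, 15, 80, 80, 44, 397, 506, -1, -1, -1]
370 [532, -1, -1, 5, 4, 5, 6, 4, 5, 5, 397, 515, -1, -1, -1]
340 [-903, -899, -900, 3, 5, 6, 6, 5, 4, 5, 397, 525, -1, -1, -1]
310 [-891, -892, -890, 5, 6, 6, 5, 5, 4, 4, 397, 535, -1, -1, -1]
280 [-884, -886, -890, 3, 6, 5, 5, 5, 6, 5, 397, 543, -3, -1, -1]
250 [-893, -886, -891, 3, 4, 4, 5, 5, 4, 5, 397, 551, -2, -1, -1]
220 [-888, -888, -888, 3, 5, 4, 4, 4, -1, 4, 397, 559, -2, -1, -1]
190 [-1, -880, -887, 5, 4, 4, 64, 65, 63, 4, 397, 567, 568, -1, -1]
160 [-1, -1, -164, 5, 4, 10, 26, 37, 51, 5, 397, 569, 575, -1, -1]
130 [-1, -1, -1, 3, 5, 20, 26, 39, 26, 267, 397, 570, 578, -1, -1]
100 [-1, -1, -1, 5, 5, 15, 42, 38, 25, 267, 397, 569, 570, -1, -1]
70 [-1, -1, -1, 5, 4, 16, 48, 48, 16, 5, 609, 547, -1, -1, -1]
40 [-1, -1, -1, 4, 5, 39, 69, 72, 15, 4, 619, 614, 609, 429, -1]
10 [-1, -1, -1, 4, 6, 41, 74, 74, 36, 7, 516, 622, 392, 211, 196]
-20 [-1, -1, -1, 44, 52, 41, 44, 42, 51, 51, 470, 632, 439, 211, 194]
-50 [-1, -1, -1, 49, 51, 46, 48, 47, 52, 51, 470, 642, 438, 427, 417]
-80 [-1, -1, -1, 4, 4, 18, 18, 13, 7, 3, 469, 643, 641, 628, -1]
-110 [-1, -1, -79, 5, 12, 18, 18, 17, 5, 4, 663, 662, 635, 424, 418]
-140 [-1, -1, -76, 3, 16, 18, 17, 20, 4, 4, 672, 671, 636, 629, 416]
-170 [-1, -1, -78, 4, 18, 5, 5, 4, 4, 5, 675, 677, 631, 627, 615]
-200 [-1, -1, -78, 4, 20, 7, 7, 8, 9, 7, 674, 687, 621, 620, 615]
```

```bash
python3 - <<'E'
from h import *
c=load("wrist0");print(c["mount"].round(3))
c=load("scene0");d=c["range_z"];v,u=np.mgrid[0:400,0:640]
ok=d>0;r=np.stack([(u-c["cx"])/c["fx"],(v-c["cy"])/c["fy"],np.ones_like(d)],-1)[ok]*d[ok][:,None]
X=(r-c["t"])@c["R"]
m=(X[:,1]>70)&(X[:,1]<170)&(X[:,0]>500)&(X[:,2]>80)&(X[:,2]<300)
h=X[m];print(h[h[:,0]<550].min(0),h[h[:,0]<550].max(0),np.percentile(h[:,0],[1,50]))
def w(b,ax=np.array([453.8,15.2]),y=-1.698):
    return ax+np.array([np.cos(y)*b[0]-np.sin(y)*b[1],np.sin(y)*b[0]+np.cos(y)*b[1]])
for b in((-24,4),(-24,-22),(-205,0),(-104,0)):print(b,w(b))
E
```

```text
[[ 0.0000e+00  9.6800e-01  2.5000e-01 -7.1113e+01]
 [ 1.0000e-03 -2.5000e-01  9.6800e-01 -1.7935e+02]
 [ 1.0000e+00 -0.0000e+00 -1.0000e-03 -4.8300e-01]
 [ 0.0000e+00  0.0000e+00  0.0000e+00  1.0000e+00]]
[538.41045094 122.88793724 126.17070537] [549.87648326 137.35619507 267.66947329] [540.66620859 572.15071891]
(-24, 4) [460.81234386  38.49864875]
(-24, -22) [435.02241045  41.79703237]
(-205, 0) [479.8064862  218.54370577]
(-104, 0) [466.99353446 118.35973366]
```

```bash
python3 -m creep '[{"tx":0.85,"tz":-0.83,"turn":-0.104,"fingers":0},{"tx":0.85,"tz":-0.83,"turn":-0.104,"fingers":0},{"tx":0.85,"tz":-0.83,"turn":-0.104,"fingers":0},{"tx":0.85,"tz":-0.83,"turn":-0.104,"fingers":0},{"tx":0.85,"tz":-0.83,"turn":-0.104,"fingers":0},{"tx":0.85,"tz":-0.83,"turn":-0.104,"fingers":0},{"tx":0.85,"tz":-0.83,"turn":-0.104,"fingers":0}]' 5
```

```text
$[0]: bad value
```

```bash
python3 -m creep '[{"tx":0.85,"ty":0,"tz":-0.83,"turn":-0.104,"fingers":0},{"tx":0.85,"ty":0,"tz":-0.83,"turn":-0.104,"fingers":0},{"tx":0.85,"ty":0,"tz":-0.83,"turn":-0.104,"fingers":0},{"tx":0.85,"ty":0,"tz":-0.83,"turn":-0.104,"fingers":0},{"tx":0.85,"ty":0,"tz":-0.83,"turn":-0.104,"fingers":0},{"tx":0.85,"ty":0,"tz":-0.83,"turn":-0.104,"fingers":0},{"tx":0.85,"ty":0,"tz":-0.83,"turn":-0.104,"fingers":0}]' 5
```

```text
clock: 0.85
eef_pos: [321.0, 270.5, 205.3]
eef_rot: [-1.571, 0.0, -0.128]
wrist_force: [-0.2, -0.2, -0.4]
finger_gap: 41.5
```

```bash
python3 -m creep '[{"tx":0.55,"ty":0,"tz":-1,"turn":0,"fingers":0},{"tx":0.55,"ty":0,"tz":-1,"turn":0,"fingers":0},{"tx":0.55,"ty":0,"tz":-1,"turn":0,"fingers":0},{"tx":0.55,"ty":0,"tz":-1,"turn":0,"fingers":0},{"tx":0.55,"ty":0,"tz":-1,"turn":0,"fingers":0},{"tx":0.55,"ty":0,"tz":-1,"turn":0,"fingers":0},{"tx":0.55,"ty":0,"tz":-1,"turn":0,"fingers":0}]' 5
cat >> h.py <<'E'
def wrist(name=None):
    from cell import monitor, optics
    import cv2
    from scipy.spatial.transform import Rotation as Ro
    s=monitor.read_state(); c=optics.camera("wrist")
    T=np.eye(4);T[:3,:3]=Ro.from_euler("xyz",s["eef_rot"]).as_matrix();T[:3,3]=s["eef_pos"]
    M=np.linalg.inv(T@c["mount"]); c["R"]=M[:3,:3];c["t"]=M[:3,3]
    if name:
        cv2.imwrite(f"pics/{name}.png",c["frame"][:,:,::-1]); np.savez(f"/tmp/{name}.npz",**c)
    print("tcp",np.round(s["eef_pos"],1),np.round(s["eef_rot"],3),"F",np.round(s["wrist_force"],1),"gap",round(float(s["finger_gap"]),1),"t",s["clock"])
    return c
E
python3 -c "
from h import *
wrist('w1')"
```

```text
clock: 1.55
eef_pos: [404.6, 58.9, 205.1]
eef_rot: [-1.571, 0.001, -0.128]
wrist_force: [-0.8, 0.6, 0.3]
finger_gap: 0.3
tcp [404.6  58.9 205.1] [-1.571e+00  1.000e-03 -1.280e-01] F [-0.8  0.6  0.3] gap 0.3 t 1.55
```

View pics/w1.png

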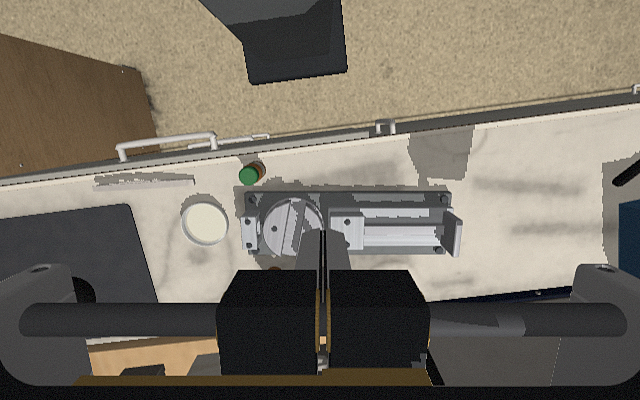

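```bash
python3 - <<'E'
import cv2
from h import *
c=load("w1")
cv2.imwrite("pics/w1z.png",cv2.resize(c["frame"][165:285,230:330,::-1],(500,600),interpolation=cv2.INTER_CUBIC))
cv2.imwrite("pics/w1zb.png",cv2.resize(c["frame"][175:275,320:475,::-1],(775,500),interpolation=cv2.INTER_CUBIC))
E
```

```text
(no output)
```

View pics/w1z.png

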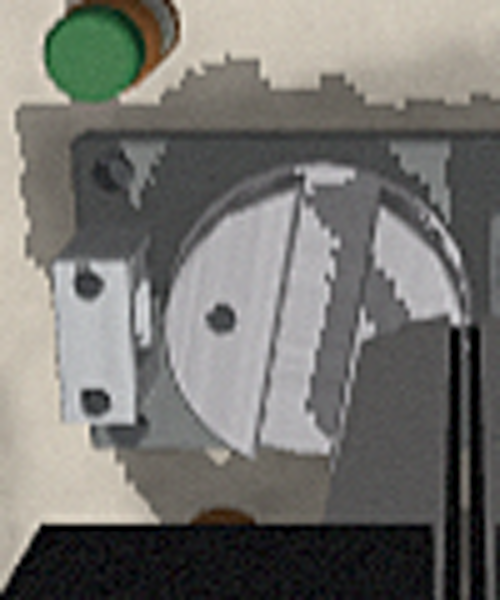

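View pics/w1zb.png

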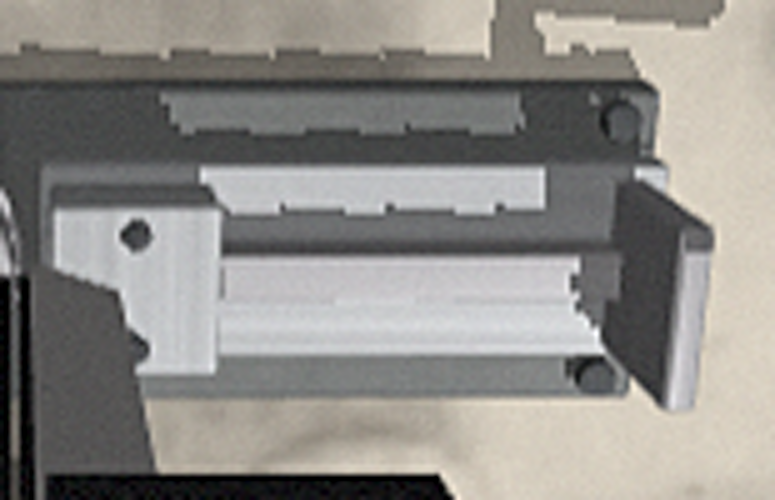

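```bash
python3 - <<'E'
from h import *
c=load("w1")
A=lambda p,z:px(c,230+p[0]/5-.4,165+p[1]/5-.4,z=z)[:2]
B=lambda p,z:px(c,320+p[0]/5-.4,175+p[1]/5-.4,z=z)[:2]
K=(A((89,284),45.5)+A((97,402),45.5))/2; G=(B((135,235),45.5)+B((133,348),45.5))/2
d=K-G;L=np.hypot(*d);yaw=np.arctan2(d[1],d[0]);ax=G+d*64/115
print(K,G,L,yaw,ax)
e=A((300,180),38)-A((256,450),38);print("slot dir rel",(np.arctan2(e[1],e[0])-yaw), )
s=A((220,318),38)-ax;print("screw",np.hypot(*s),np.arctan2(s[1],s[0])-yaw+np.pi/2)
print("plate top rear corners",B((712,245),62.5),B((690,408),62.5), "vial",A((95,55),48))
print("base corner", A((75,140),12),B((655,85),12))
E
```

```text
[447.63756271 -34.91899117] [461.79385995  78.07178484] 113.87412443080103 -1.6954340866682225 [453.91557279  15.18996167]
slot dir rel 4.526225265426043
screw 22.32179731532015 1.4119169923452681
plate top rear corners [460.6581046  203.85805456] [498.76477224 198.3031565 ] vial [380.72296097 -21.1492542 ]
base corner [405.93541268 -39.44532499] [437.08771715 212.10956674]
```

```bash
python3 -m creep '[{"tx":0.12,"ty":0.2,"tz":-0.055,"turn":0,"fingers":0},{"tx":0.12,"ty":0.4,"tz":-0.055,"turn":0,"fingers":0},{"tx":0.12,"ty":0.6,"tz":-0.055,"turn":0,"fingers":0},{"tx":0.12,"ty":0.7,"tz":-0.055,"turn":0,"fingers":0},{"tx":0.12,"ty":0.77,"tz":-0.055,"turn":0,"fingers":0},{"tx":0.12,"ty":0.77,"tz":-0.055,"turn":0,"fingers":0},{"tx":0.12,"ty":0.77,"tz":-0.055,"turn":0,"fingers":0}]' 5
python3 - <<'E'
from cell import optics
import cv2
for n,x0,y0 in(("scene",290,165),("side",295,160)):
    f=optics.camera(n)["frame"][y0:y0+120,x0:x0+120,::-1]
    cv2.imwrite(f"pics/{n}1z.png",cv2.resize(f,(600,600),interpolation=cv2.INTER_CUBIC))
E
```

```text
clock: 2.3
eef_pos: [426.8, 46.4, 51.6]
eef_rot: [-1.571, 0.001, -0.125]
wrist_force: [0.1, -0.6, -0.5]
finger_gap: 0.2
```

View pics/scene1z.png

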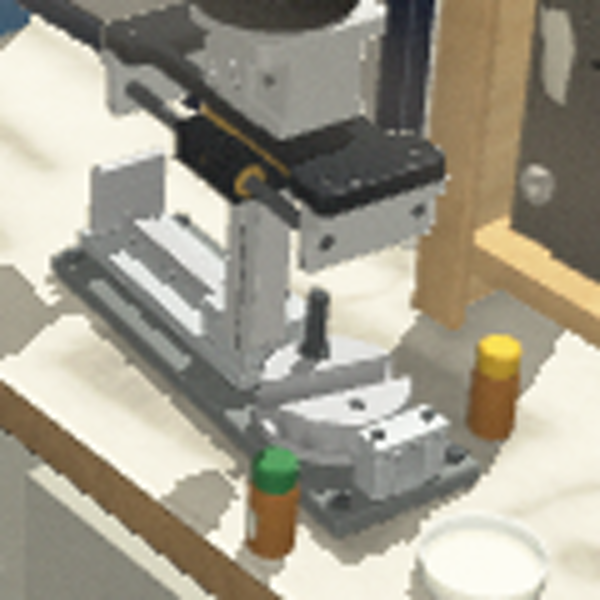

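View pics/side1z.png

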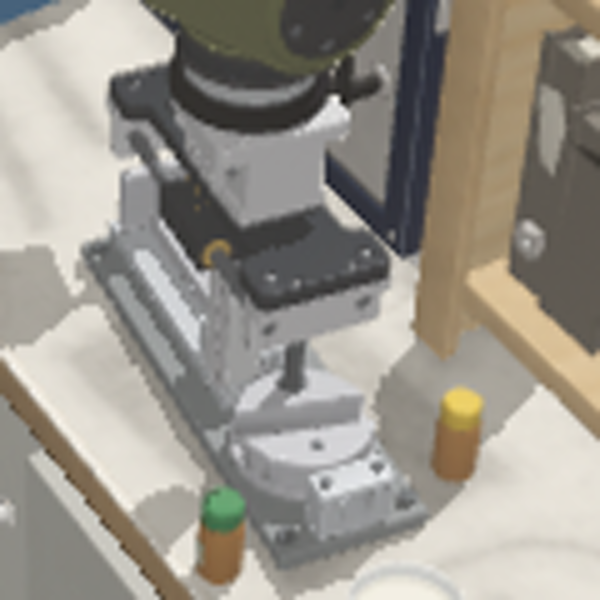

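```bash
python3 -m creep '[{"tx":0.05,"ty":0,"tz":0,"turn":0,"fingers":0},{"tx":0.09,"ty":0,"tz":0,"turn":0,"fingers":0},{"tx":0.1,"ty":0,"tz":0,"turn":0,"fingers":0},{"tx":0.11,"ty":0,"tz":0,"turn":0,"fingers":0},{"tx":0.115,"ty":0,"tz":-0.005,"turn":0,"fingers":0},{"tx":0.12,"ty":0,"tz":-0.01,"turn":0,"fingers":0},{"tx":0.125,"ty":0,"tz":-0.01,"turn":0,"fingers":0},{"tx":0.13,"ty":0,"tz":-0.015,"turn":0,"fingers":0},{"tx":0.135,"ty":0,"tz":-0.02,"turn":0,"fingers":0},{"tx":0.14,"ty":0,"tz":-0.02,"turn":0,"fingers":0},{"tx":0.145,"ty":0,"tz":-0.025,"turn":0,"fingers":0},{"tx":0.15,"ty":0,"tz":-0.03,"turn":0,"fingers":0}]' 5
```

```text
clock: 3.6
eef_pos: [456.4, 36.2, 52.1]
eef_rot: [-1.571, -0.001, -0.126]
wrist_force: [-1.8, 0.8, 0.1]
finger_gap: 0.6
```

```bash
python3 -m creep '[{"tx":0.006,"ty":0,"tz":-0.005,"turn":0,"fingers":0},{"tx":0.012,"ty":0,"tz":-0.01,"turn":0,"fingers":0},{"tx":0.018,"ty":0,"tz":-0.015,"turn":0,"fingers":0},{"tx":0.024,"ty":0,"tz":-0.02,"turn":0,"fingers":0},{"tx":0.03,"ty":0,"tz":-0.025,"turn":0,"fingers":0},{"tx":0.035,"ty":0,"tz":-0.03,"turn":0,"fingers":0},{"tx":0.04,"ty":0,"tz":-0.035,"turn":0,"fingers":0},{"tx":0.04,"ty":0,"tz":-0.035,"turn":0,"fingers":0}]' 5
python3 - <<'E'
from cell import optics
from h import *
import cv2
for n,x0,y0 in(("scene",290,165),("side",295,160)):
    c=optics.camera(n);np.savez(f"/tmp/{n}2.npz",**c);f=c["frame"][y0:y0+120,x0:x0+120,::-1]
    cv2.imwrite(f"pics/{n}2z.png",cv2.resize(f,(600,600),interpolation=cv2.INTER_CUBIC))
wrist("w2")
E
```

```text
clock: 4.4
eef_pos: [462.9, 27.9, 52.1]
eef_rot: [-1.571, 0.001, -0.126]
wrist_force: [-7.6, -1.8, 3.7]
finger_gap: 0.6
tcp [462.9  27.9  52.1] [-1.571  0.    -0.126] F [-7.3 -1.6  3.7] gap 0.6 t 4.5
```

View pics/scene2z.png

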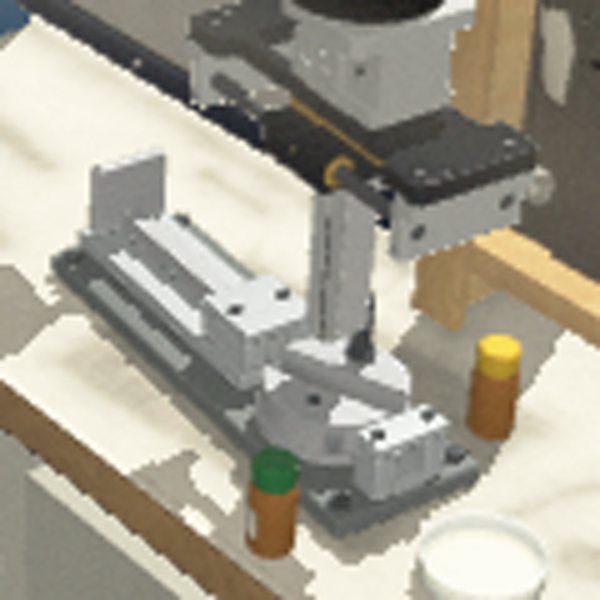

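View pics/w2.png

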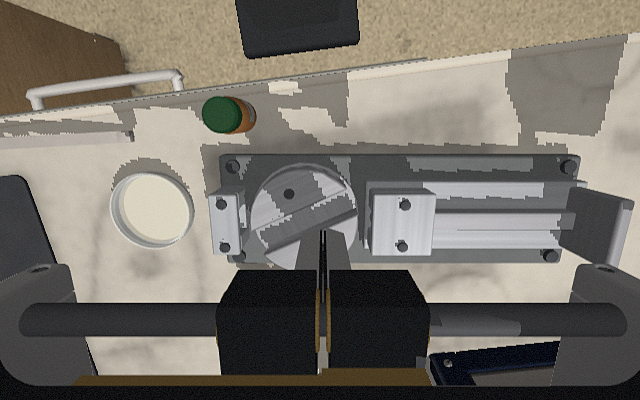

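```bash
python3 -m creep '[{"tx":-0.03,"ty":0,"tz":0,"turn":0,"fingers":0},{"tx":-0.03,"ty":0,"tz":0.05,"turn":0,"fingers":0},{"tx":-0.03,"ty":0,"tz":0.1,"turn":0,"fingers":0},{"tx":-0.03,"ty":0,"tz":0.1,"turn":0,"fingers":0},{"tx":0,"ty":0,"tz":0.1,"turn":0,"fingers":0},{"tx":0.05,"ty":0,"tz":0.1,"turn":0,"fingers":0},{"tx":0.05,"ty":0,"tz":0.1,"turn":0,"fingers":0},{"tx":0.05,"ty":0,"tz":0.1,"turn":0,"fingers":0}]' 5
python3 - <<'E'
from cell import optics
from h import *
import cv2
for n,x0,y0 in(("scene",290,165),):
    c=optics.camera(n);f=c["frame"][y0:y0+120,x0:x0+120,::-1]
    cv2.imwrite(f"pics/{n}3z.png",cv2.resize(f,(600,600),interpolation=cv2.INTER_CUBIC))
c=wrist("w3")
cv2.imwrite("pics/w3z.png",cv2.resize(c["frame"][130:280,190:390,::-1],(800,600),interpolation=cv2.INTER_CUBIC))
E
```

```text
clock: 5.35
eef_pos: [475.5, 46.3, 51.8]
eef_rot: [-1.571, 0.001, -0.126]
wrist_force: [-0.7, -0.2, -0.8]
finger_gap: 0.2
tcp [475.3  46.3  51.9] [-1.571e+00  1.000e-03 -1.260e-01] F [-0.2  0.8 -0.4] gap 0.4 t 5.4
```

View pics/scene3z.png

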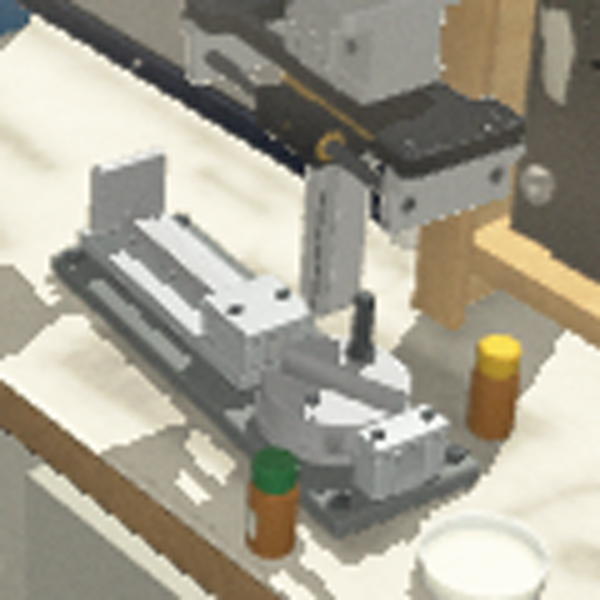

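View pics/w3z.png

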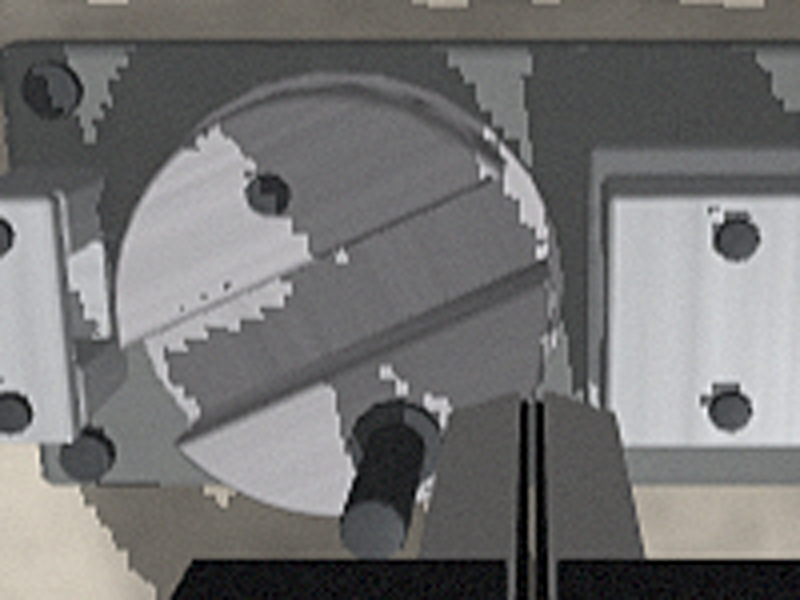

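```bash
python3 -m creep '[{"tx":0,"ty":0,"tz":-0.015,"turn":0,"fingers":0},{"tx":0,"ty":0,"tz":-0.025,"turn":0,"fingers":0},{"tx":0,"ty":0,"tz":-0.03,"turn":0,"fingers":0},{"tx":0,"ty":0,"tz":-0.035,"turn":0,"fingers":0},{"tx":0,"ty":0,"tz":-0.04,"turn":0,"fingers":0},{"tx":0,"ty":0,"tz":-0.045,"turn":0,"fingers":0},{"tx":0,"ty":0,"tz":-0.05,"turn":0,"fingers":0},{"tx":0,"ty":0,"tz":-0.055,"turn":0,"fingers":0},{"tx":0,"ty":0,"tz":-0.06,"turn":0,"fingers":0},{"tx":0,"ty":0,"tz":-0.065,"turn":0,"fingers":0},{"tx":0,"ty":0,"tz":-0.07,"turn":0,"fingers":0},{"tx":0,"ty":0,"tz":-0.07,"turn":0,"fingers":0}]' 5
python3 - <<'E'
from h import *
import cv2
c=wrist("w4")
cv2.imwrite("pics/w4z.png",cv2.resize(c["frame"][130:280,190:390,::-1],(800,600),interpolation=cv2.INTER_CUBIC))
E
```

```text
clock: 6.65
eef_pos: [473.3, 32.3, 51.9]
eef_rot: [-1.572, 0.001, -0.126]
wrist_force: [0.7, 1.2, 0.1]
finger_gap: 0.3
tcp [473.3  32.3  51.9] [-1.572e+00  1.000e-03 -1.260e-01] F [0.7 1.2 0.1] gap 0.3 t 6.65
```

View pics/w4z.png

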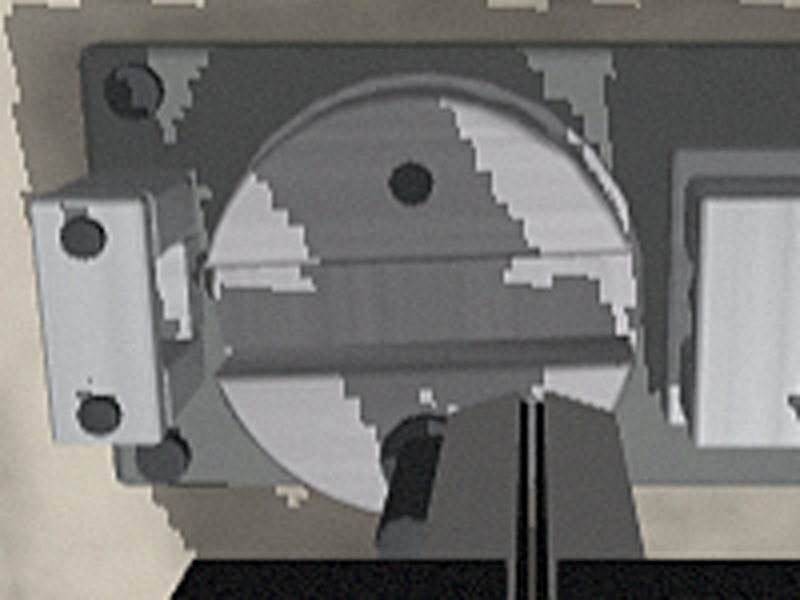

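```bash
cat >> h.py <<'E'
def ang(c,a,b,z,x0=190,y0=130,s=4):
    p,q=[px(c,x0+k[0]/s-.4,y0+k[1]/s-.4,z=z)[:2] for k in(a,b)]
    e=p-q; return p,q,np.arctan2(e[1],e[0])
E
python3 - <<'E'
from h import *
c=load("w4")
print(ang(c,(210,268),(630,250),38),ang(c,(220,378),(630,363),38),ang(c,(100,44),(790,43),12))
K=(ang(c,(82,237),(98,413),45.5)); print(K, (K[0]+K[1])/2)
E
```

```text
(array([442.39190645, -16.89798589]), array([447.93100496,  50.20906129]), np.float64(-1.653150871130209)) (array([460.86108178, -18.80403717]), array([466.75155551,  48.18731819]), np.float64(-1.6584996287676677)) (array([405.91165888, -35.97866481]), array([420.88577649,  83.00825456]), np.float64(-1.6959849616297868))
(array([433.57404537, -33.19805694]), array([461.92311691, -36.84518013]), np.float64(3.0136449168315855)) [447.74858114 -35.02161853]
```

```bash
python3 -m creep '[{"tx":0,"ty":0,"tz":-0.002,"turn":0,"fingers":0},{"tx":0,"ty":0,"tz":-0.004,"turn":0,"fingers":0},{"tx":0,"ty":0,"tz":-0.005,"turn":0,"fingers":0},{"tx":0,"ty":0,"tz":-0.005,"turn":0,"fingers":0}]' 5
python3 - <<'E'
from h import *
import cv2
c=wrist("w5")
cv2.imwrite("pics/w5z.png",cv2.resize(c["frame"][130:280,190:390,::-1],(800,600),interpolation=cv2.INTER_CUBIC))
E
```

```text
clock: 7.1
eef_pos: [473.1, 31.3, 51.8]
eef_rot: [-1.572, 0.001, -0.126]
wrist_force: [1.7, 2.1, -0.3]
finger_gap: 0.3
tcp [473.1  31.3  51.8] [-1.572e+00  1.000e-03 -1.260e-01] F [ 1.7  2.1 -0.3] gap 0.3 t 7.1
```

View pics/w5z.png

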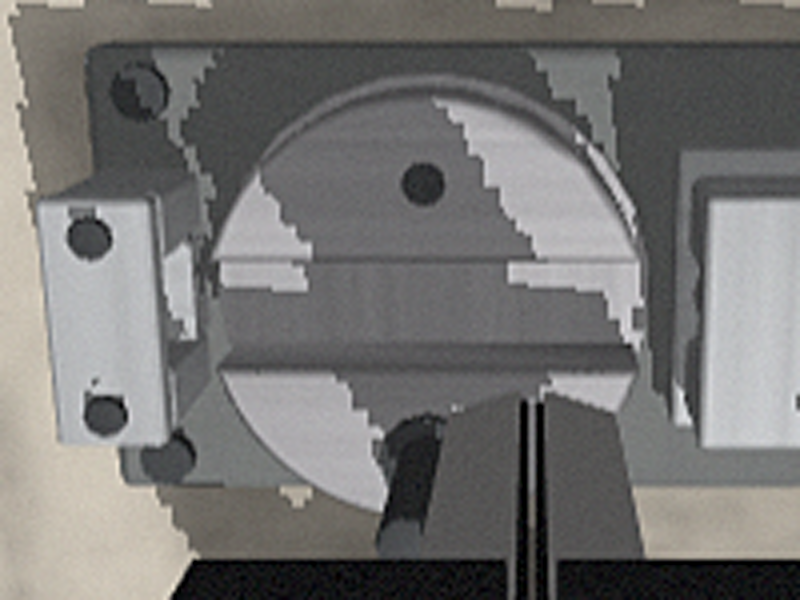

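The slot edges now run parallel to the base (peg about 24 mm to the far side). I'll back off, lift, and go behind the plate.

```bash
python3 -m creep '[{"tx":0,"ty":0,"tz":0.03,"turn":0,"fingers":0},{"tx":0,"ty":0,"tz":0.05,"turn":0,"fingers":0},{"tx":-0.02,"ty":-0.1,"tz":0.05,"turn":0,"fingers":0},{"tx":-0.085,"ty":-0.2,"tz":0.05,"turn":0,"fingers":0},{"tx":-0.085,"ty":-0.2,"tz":0.3,"turn":0,"fingers":0},{"tx":-0.085,"ty":-0.2,"tz":0.55,"turn":0,"fingers":0},{"tx":-0.085,"ty":-0.2,"tz":0.8,"turn":0,"fingers":0},{"tx":-0.085,"ty":-0.2,"tz":0.97,"turn":0,"fingers":0},{"tx":-0.085,"ty":-0.2,"tz":0.97,"turn":0,"fingers":0},{"tx":-0.085,"ty":-0.2,"tz":0.97,"turn":0,"fingers":0}]' 5
python3 - <<'E'
from h import *
c=wrist("w6")
E
```

```text
clock: 8.15
eef_pos: [480.1, 226.4, 91.2]
eef_rot: [-1.572, 0.002, -0.125]
wrist_force: [-0.2, -0.6, -0.3]
finger_gap: 0.7
tcp [480.1 226.4  91.2] [-1.572  0.002 -0.125] F [-0.2 -0.6 -0.3] gap 0.7 t 8.15
```

View pics/w6.png

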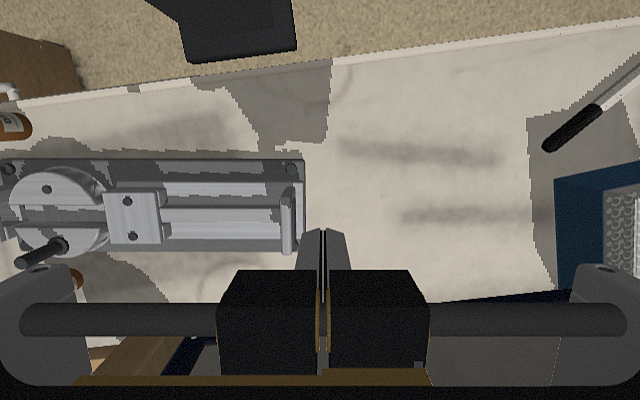

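```bash
python3 -m creep '[{"tx":0,"ty":0.15,"tz":0,"turn":0,"fingers":0},{"tx":0,"ty":0.25,"tz":0,"turn":0,"fingers":0},{"tx":0,"ty":0.285,"tz":0,"turn":0,"fingers":0},{"tx":0,"ty":0.285,"tz":0,"turn":0,"fingers":0},{"tx":0,"ty":0.285,"tz":-0.03,"turn":0,"fingers":0},{"tx":0,"ty":0.285,"tz":-0.05,"turn":0,"fingers":0},{"tx":0,"ty":0.285,"tz":-0.06,"turn":0,"fingers":0},{"tx":0,"ty":0.285,"tz":-0.07,"turn":0,"fingers":0},{"tx":0,"ty":0.285,"tz":-0.08,"turn":0,"fingers":0},{"tx":0,"ty":0.285,"tz":-0.09,"turn":0,"fingers":0},{"tx":0,"ty":0.285,"tz":-0.1,"turn":0,"fingers":0},{"tx":0,"ty":0.285,"tz":-0.11,"turn":0,"fingers":0},{"tx":0,"ty":0.285,"tz":-0.12,"turn":0,"fingers":0},{"tx":0,"ty":0.285,"tz":-0.13,"turn":0,"fingers":0}]' 5
python3 - <<'E'
from h import *
c=wrist("w7")
E
```

```text
clock: 9.6
eef_pos: [476.9, 199.6, 34.4]
eef_rot: [-1.572, 0.002, -0.126]
wrist_force: [-0.2, 2.3, 2.2]
finger_gap: 0.5
tcp [476.9 199.6  34.4] [-1.572  0.002 -0.126] F [-0.2  2.3  2.2] gap 0.5 t 9.6
```

View pics/w7.png

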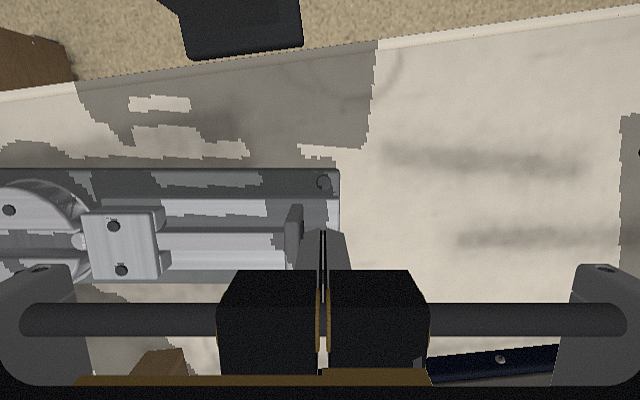

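```bash
python3 -m creep '[{"tx":0,"ty":0,"tz":-0.015,"turn":0,"fingers":0},{"tx":0,"ty":0,"tz":-0.03,"turn":0,"fingers":0},{"tx":0,"ty":0,"tz":-0.045,"turn":0,"fingers":0},{"tx":0,"ty":0,"tz":-0.06,"turn":0,"fingers":0},{"tx":0,"ty":0,"tz":-0.075,"turn":0,"fingers":0},{"tx":0,"ty":0,"tz":-0.09,"turn":0,"fingers":0},{"tx":0,"ty":0,"tz":-0.105,"turn":0,"fingers":0},{"tx":0,"ty":0,"tz":-0.12,"turn":0,"fingers":0},{"tx":0,"ty":0,"tz":-0.135,"turn":0,"fingers":0},{"tx":0,"ty":0,"tz":-0.15,"turn":0,"fingers":0},{"tx":0,"ty":0,"tz":-0.165,"turn":0,"fingers":0},{"tx":0,"ty":0,"tz":-0.18,"turn":0,"fingers":0}]' 5
python3 - <<'E'
from h import *
c=wrist("w8")
E
```

```text
clock: 10.85
eef_pos: [472.2, 163.3, 34.3]
eef_rot: [-1.573, 0.002, -0.126]
wrist_force: [0.6, 0.5, -1.4]
finger_gap: 0.4
tcp [472.2 163.3  34.3] [-1.573  0.002 -0.126] F [ 0.6  0.5 -1.4] gap 0.4 t 10.85
```

View pics/w8.png

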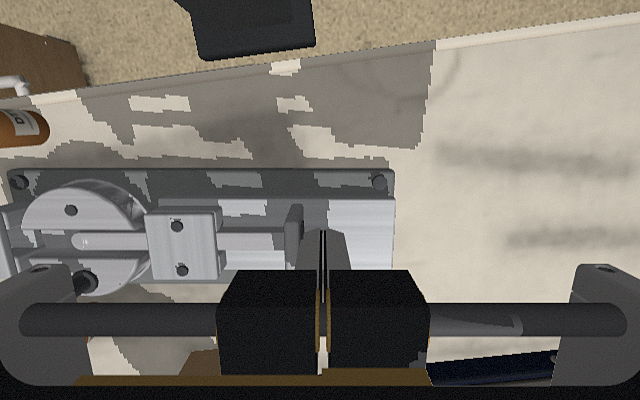

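```bash
python3 -m creep '[{"tx":0,"ty":0,"tz":-0.015,"turn":0,"fingers":0},{"tx":0,"ty":0,"tz":-0.03,"turn":0,"fingers":0},{"tx":0,"ty":0,"tz":-0.045,"turn":0,"fingers":0},{"tx":0,"ty":0,"tz":-0.06,"turn":0,"fingers":0},{"tx":0,"ty":0,"tz":-0.075,"turn":0,"fingers":0},{"tx":0,"ty":0,"tz":-0.09,"turn":0,"fingers":0},{"tx":0,"ty":0,"tz":-0.105,"turn":0,"fingers":0},{"tx":0,"ty":0,"tz":-0.12,"turn":0,"fingers":0},{"tx":0,"ty":0,"tz":-0.135,"turn":0,"fingers":0},{"tx":0,"ty":0,"tz":-0.15,"turn":0,"fingers":0},{"tx":0,"ty":0,"tz":-0.165,"turn":0,"fingers":0},{"tx":0,"ty":0,"tz":-0.18,"turn":0,"fingers":0},{"tx":0,"ty":0,"tz":-0.19,"turn":0,"fingers":0}]' 5
python3 - <<'E'
from h import *
c=wrist("w9")
E
```

```text
clock: 12.2
eef_pos: [467.4, 125.1, 34.5]
eef_rot: [-1.573, 0.002, -0.126]
wrist_force: [0.4, 1.6, 1.9]
finger_gap: 1.0
tcp [467.4 125.1  34.5] [-1.573  0.002 -0.126] F [0.4 1.6 1.9] gap 1.0 t 12.2
```

View pics/w9.png

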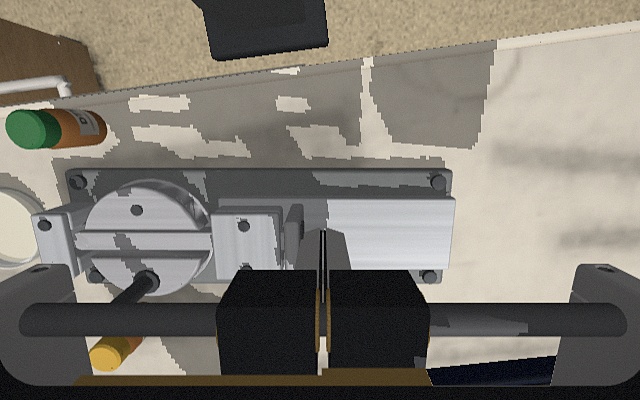

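```bash
python3 -m creep '[{"tx":0,"ty":0,"tz":-0.006,"turn":0,"fingers":0},{"tx":0,"ty":0,"tz":-0.012,"turn":0,"fingers":0},{"tx":0,"ty":0,"tz":-0.017,"turn":0,"fingers":0},{"tx":0,"ty":0,"tz":-0.021,"turn":0,"fingers":0},{"tx":0,"ty":0,"tz":-0.024,"turn":0,"fingers":0},{"tx":0,"ty":0,"tz":-0.027,"turn":0,"fingers":0},{"tx":0,"ty":0,"tz":-0.027,"turn":0,"fingers":0}]' 5
```

```text
clock: 12.95
eef_pos: [466.7, 119.9, 34.5]
eef_rot: [-1.572, 0.002, -0.126]
wrist_force: [-0.4, 5.6, 0.5]
finger_gap: 0.6
```

```bash
python3 -m creep '[{"tx":0,"ty":0,"tz":-0.003,"turn":0,"fingers":0},{"tx":0,"ty":0,"tz":-0.005,"turn":0,"fingers":0},{"tx":0,"ty":0,"tz":-0.005,"turn":0,"fingers":0}]' 5
```

```text
clock: 13.25
eef_pos: [466.8, 119.9, 34.5]
eef_rot: [-1.57, 0.002, -0.126]
wrist_force: [1.8, 11.9, -0.1]
finger_gap: 0.1
```

Position no longer advances while the force rises to 12 N, so the plate is against the guide. I'll back off, lift and inspect.

```bash
python3 -m creep '[{"tx":0,"ty":0,"tz":0.02,"turn":0,"fingers":0},{"tx":0,"ty":0,"tz":0.06,"turn":0,"fingers":0},{"tx":0,"ty":0,"tz":0.1,"turn":0,"fingers":0},{"tx":0,"ty":-0.2,"tz":0.1,"turn":0,"fingers":0},{"tx":-0.1,"ty":-0.4,"tz":0.1,"turn":0,"fingers":0},{"tx":-0.2,"ty":-0.6,"tz":0,"turn":0,"fingers":0},{"tx":-0.2,"ty":-0.6,"tz":-0.2,"turn":0,"fingers":0},{"tx":-0.2,"ty":-0.6,"tz":-0.2,"turn":0,"fingers":0},{"tx":-0.2,"ty":-0.6,"tz":-0.2,"turn":0,"fingers":0}]' 5
python3 - <<'E'
from h import *
import cv2
from cell import optics
c=wrist("w10")
cv2.imwrite("pics/w10z.png",cv2.resize(c["frame"][130:280,190:460,::-1],(800,444),interpolation=cv2.INTER_CUBIC))
for n,x0,y0 in(("scene",290,185),("side",295,180)):
    c=optics.camera(n);np.savez(f"/tmp/{n}9.npz",**c);f=c["frame"][y0:y0+100,x0:x0+120,::-1]
    cv2.imwrite(f"pics/{n}9z.png",cv2.resize(f,(720,600),interpolation=cv2.INTER_CUBIC))
E
```

```text
clock: 14.15
eef_pos: [422.3, 85.2, 154.7]
eef_rot: [-1.57, 0.002, -0.128]
wrist_force: [-0.0, 0.5, -0.7]
finger_gap: 0.4
tcp [422.3  85.2 154.7] [-1.57   0.002 -0.128] F [-0.   0.5 -0.7] gap 0.4 t 14.15
```

View pics/w10z.png

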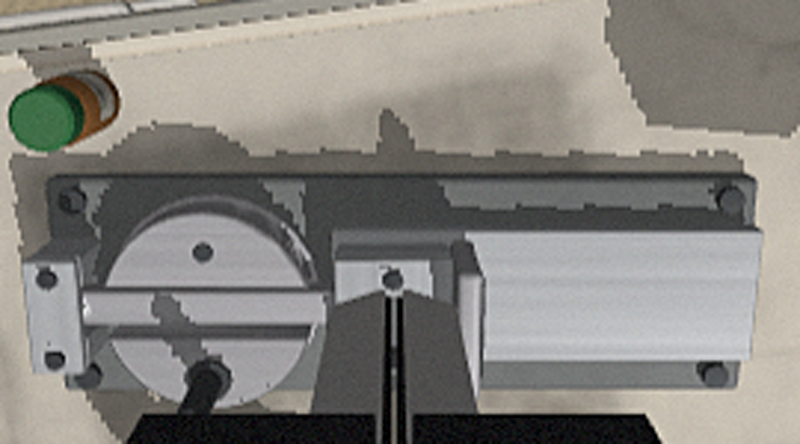

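View pics/side9z.png

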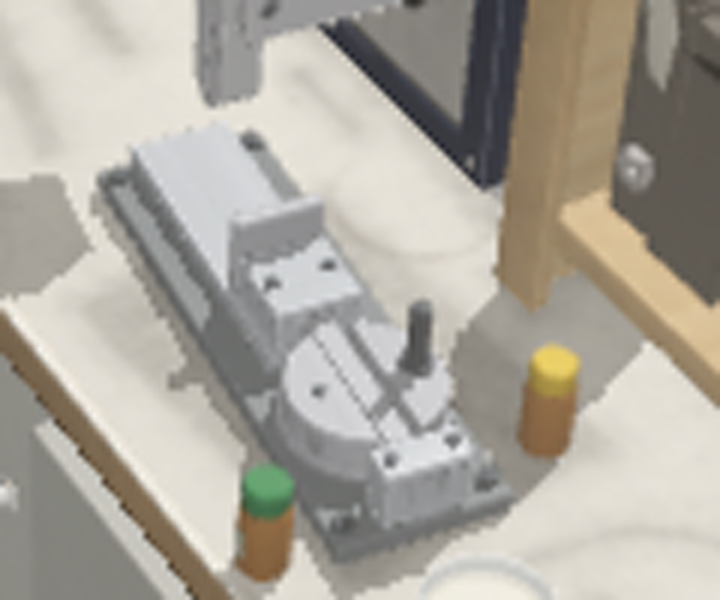

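View pics/scene9z.png

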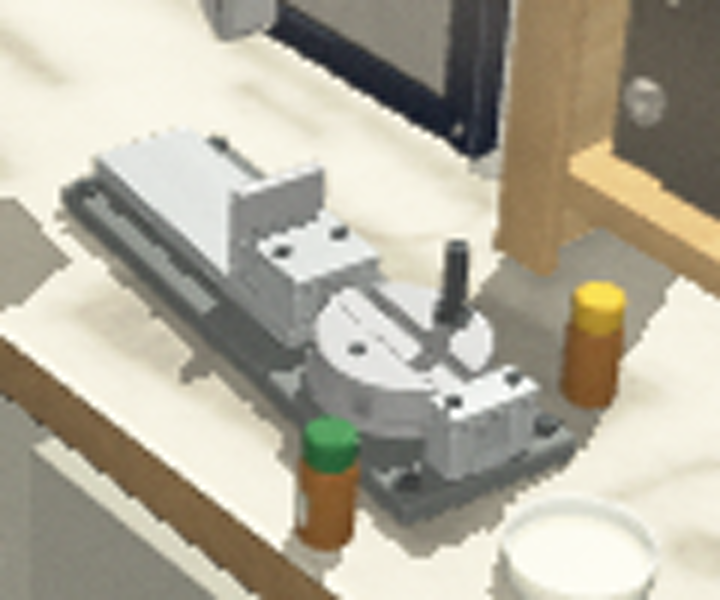

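```bash
python3 -m creep '[{"tx":0.1,"ty":0,"tz":0.25,"turn":0,"fingers":0},{"tx":0.1,"ty":0,"tz":0.25,"turn":0,"fingers":0},{"tx":0.1,"ty":0,"tz":0.25,"turn":0,"fingers":0},{"tx":0.1,"ty":0,"tz":0.25,"turn":0,"fingers":0}]' 5
python3 - <<'E'
from h import *
import cv2
c=wrist("w11")
cv2.imwrite("pics/w11z.png",cv2.resize(c["frame"][150:270,170:320,::-1],(750,600),interpolation=cv2.INTER_CUBIC))
E
```

```text
clock: 14.7
eef_pos: [447.9, 133.0, 153.7]
eef_rot: [-1.571, 0.004, -0.125]
wrist_force: [-0.4, -0.2, 1.0]
finger_gap: 0.6
tcp [447.9 133.  153.7] [-1.571  0.004 -0.125] F [-0.4 -0.2  1. ] gap 0.6 t 14.7
```

View pics/w11z.png

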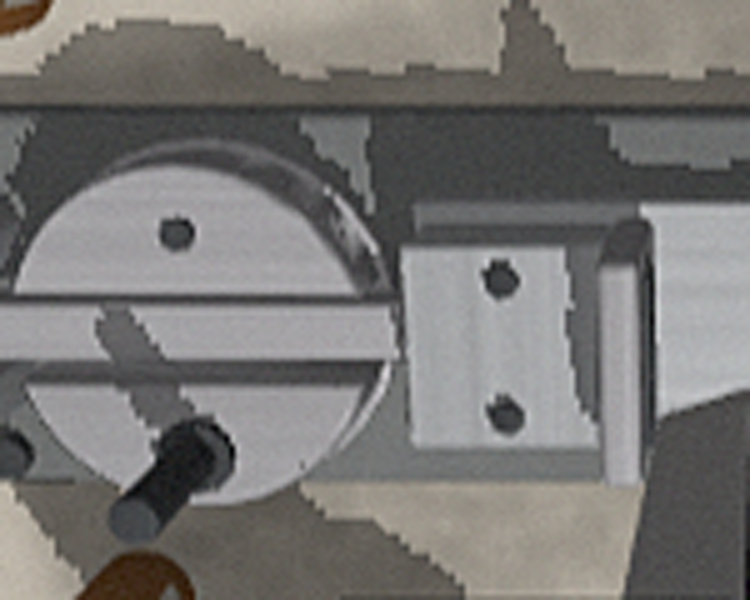

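```bash
python3 - <<'E'
from h import *
c=load("w11");ax=np.array([453.9,15.2]);y=-1.697
for z,pts in((62.5,[(600,265),(604,485),(637,265),(641,485)]),(45,[(402,250),(412,445)]),(45.5,[(501,279),(506,414)])):
    for p in pts:
        d=px(c,170+p[0]/5-.4,150+p[1]/5-.4,z=z)[:2]-ax; print(z,p,np.round([d@[np.cos(y),np.sin(y)],d@[-np.sin(y),np.cos(y)]],1))
E
```

```text
62.5 (600, 265) [-85.2 -21.1]
62.5 (604, 485) [-84.9  21.4]
62.5 (637, 265) [-91.9 -21.1]
62.5 (641, 485) [-91.8  21.4]
45 (402, 250) [-45.4 -19.5]
45 (412, 445) [-45.1  20.2]
45.5 (501, 279) [-64.2 -13.9]
45.5 (506, 414) [-64.1  13.5]
```

The plate's rear face measures -91.9 mm against a home value of -92 mm. The robot is clear of everything, so I'll hand in.

```bash
python3 -c "
from cell import manip;print(manip.sign_off())"
```

```text
the job is handed in; nothing more can be done
None
```

The spindle is locked: the bar is through the slot, into the keeper and fully home. I handed the job in at about 15 s on the robot's clock, against the 58 s limit.

- **Turning the disc:** I pushed the peg round with the closed fingertips, in two strokes and a small correction, from about 1.39 rad to about 0. In the last wrist picture of the disc the slot edges were parallel to the base to within about half a degree. The highest force I read was about 9 N.
- **Pushing the bar:** I pushed on the plate at 2 N or less while the bar slid, until it stopped moving and the force rose to about 12 N.
- **Last checks:**
  - The plate's rear face measured 91.9 mm before the disc's axis (home is 92 mm), and its front face about 85 mm, at the guide.
  - The pictures show the bar straight through the slot and into the keeper's mouth. I did not see the nose inside the tunnel, so its depth is inferred from the plate.
  - The vials and the dish look unmoved in the last views. I did not re-check the marker, forceps or timer, but the arm never went near them.
  - The fingers were clear of everything at the end.
- **Disagreement:** my estimate from the fingertip position put the plate about 1 mm short of home. That is within calibration error, and the direct camera measurement says it is home.

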